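# Vent the lever dispenser and open its refill bottle

### The arm

A 6-joint arm with a two-finger parallel gripper is mounted at the origin on the work surface. World frame = base frame: x ahead of the robot, y to its left, z up, the work surface at z = 0. Lengths are in m, angles in rad, forces in N, time in s.
With the tool pointing down it reaches from about 0.275 to 0.825 m from the base axis. Payload 4.9 kg.
Tool frame: the origin (TCP) lies midway between the tips of the shut fingers; the grasp point (between the pads) lies 19 mm behind it (grip_point_offset is the distance from the TCP to the grasp point, in m); z points along the fingers, y is the line along which they close (so a half turn about z gives the same grasp; the last joint's range is limited). The gripper opens to 85 mm and grips with 20 to 120 N. Pads are 22 mm wide; open, the fingers measure 114 mm over their backs; the gripper's body (76 mm by 85 mm) begins 54 mm behind the grasp point. The pads swing forward as they close: fully open they stand 13 mm farther back than shut.
Start: joints at [-1.37, 0.326, -0.193, 1.052, 0, 1.437], TCP at [0.181, -0.519, 0.231] pointing down, gripper open.
Joint ranges: [-2.65, 2.65], [-0.97, 1.79], [-1.3, 1.35], [-1.93, 2.1], [-1.47, 1.37], [-3.14, 3.14]. Speed limits (rad/s): [2.57, 2.57, 3.14, 3.14, 3.14, 3.14].

### API

Orientations are given as a rotation vector (axis times angle).
In Python, from cell import * gives the robot as it stands. Calls block until the motion is done:
- movep(position, orientation): joint-space move of the TCP to a pose.
- move_l(position, velocity=0.15, rot=None, until_force=None): straight line of the TCP; rot=None keeps the orientation; velocity is the mean speed in m/s. With until_force (N) it stops when the force on the tool has changed by that much, and returns True; else False.
- set_joints(angles): joint-space move.
- let_go() and grab(newtons=None): open the fingers fully, or close them until they stop; newtons is the grip in N (None keeps the last).
- sleep(seconds).
- ik(position, orientation): joint angles nearest the present ones, or None.
- get_state(): the state.
- grab_frame(name): name is "scene" or "top" or "wrist"; returns a dict with "img" (480x640x3 uint8, red, green, blue), "fx", "fy", "cx", "cy" (pixels), "k1" (the pictures are not rectified: a ray, as slopes to the right and down, at radius r is drawn at 1 + k1 r^2 times it, then the intrinsics apply), "cam_to_world" (4x4, takes a point from camera to world coordinates); the wrist camera has in their place "T_tool_cam" (4x4, takes a point from camera to tool coordinates, whose origin is the TCP and whose axes are the flange's). Camera axes: x right, y down, z forward; pixel columns grow to the right and rows downward; lengths in m; the calibration is good to about 2 mm. A picture is of the moment at which its call begins: read the wrist's pose just before it. There is no depth.
A pose or a line that the arm cannot do raises MotionError and nothing moves.
- sign_off(): hands the job in; it is judged then, once.
Trained networks look in the newest picture that a camera, given by its name, has taken for a name from the list of things; names that differ only in an ending like _2 or _b are one class to them, and where a whole thing is asked for, a point or a joint stands for the part that bears it (a point fixed in the world has none). Each returns a list of dicts, best first, with "score" (0 to 1); they miss things now and then, are a little off and sometimes report something else, mostly with a low value. They report only what shows in the picture. A call takes as long as a camera call. They do not tell look-alikes from the thing itself.
- spot_in(camera, name): "centre" ([column, row] in pixels, amid what is visible of it).
- silhouettes(camera, name): "mask" (480x640 bool, what is visible of it) and "centre" ([column, row] in pixels, amid what is visible of it).
- tip_of(camera, name): "centre" ([column, row] in pixels: a listed point, or the origin of a listed thing).
The state is a dict: "clock": time; "q": joint angles; "joint_velocities": joint speeds; "tau": joint torques, N m; "position": TCP position; "eef_rot": TCP orientation; "contact_force": force on the tool from outside, world axes, zero at the start; "wrist_torque": the same for the moment, N m; "finger_gap": opening from 0.0 (shut) to 1.0 (fully open); "grasp_force": force on a finger pad.
Only numpy, scipy, OpenCV 4.12 (cv2) and the standard library are available. Lean on these libraries where they do the work, as an engineer would, in place of code of your own. Each camera call takes 0.05 s, during which the arm holds its last target. There are 200 camera calls.

### The job

The steel lever dispenser is to be refilled: first pull its sprung lever all the way towards its spout and ease it slowly back home under control, never letting it snap back. Then take the push-and-turn safety cap of the refill bottle, press it down, twist it anticlockwise until it is free, and lift it off. Finish while still holding the cap in the gripper, level and still, about 5 cm straight above the open bottle neck; leave everything else on the ledge where it stands.

Things in the scene. Friction and masses are not known exactly. Their poses are not given: they have to be found in the camera images.
- bottle: Square amber refill bottle, 76 mm wide, clamped in an 88 mm square steel holder, 45 mm high, screwed to the ledge: it cannot move or turn. It stands left or right of the dispenser. Origin at the centre of the underside on the ledge, z up. The shoulder ends 113 mm up; above it stands a grey neck with two lugs (41 mm across).
- neck (a point): Centre of the bottle neck's rim, 138 mm above the ledge. A spring-loaded rubber seal disc (20 mm) in the neck pushes the cap up: 6 N when locked, about 10 N with the cap pressed fully down.
- cap: White ribbed round plastic safety cap, 50 mm in diameter, 26 mm high, about 30 g, locked on the bottle's neck. Origin at the centre of its open lower rim (128 mm above the ledge when locked), z up. Top 10 mm solid, skirt hollow. Gripped across its sides from above at any yaw; fingertips have room down to the shoulder.
- cap_top (a point): Centre of the cap's flat top, 154 mm above the ledge when locked. Pressed, the cap sinks at most 6 mm; from 3.5 mm down (press 5 mm) it can turn. Turned anticlockwise from above (+yaw) by 0.9 to 2.4 rad from its locked yaw it is free and lifts straight off (1.35 rad does well); not pressed, or turned less, it stays locked. Clockwise it is stopped.
- dispenser: Low steel lever dispenser, 160 x 90 mm foot, body 95 mm high, fixed to the ledge. Origin at the centre of the underside; its spout points to its own -x (roughly towards the robot), x and y lie along its foot. The lever stands on top.
- lever_pivot (a point): The lever's hinge axis, 110 mm above the dispenser's origin; the axis lies along the dispenser's y.
- lever_bar (a point): Centre of the black T-bar at the lever's upper end: a round bar 80 mm long, 16 mm thick, along the dispenser's y, 130 mm from the pivot; the stem is a 12 mm rod. At rest it leans 0.30 rad back from vertical, towards the dispenser's +x (bar 234 mm above the ledge); nothing stands within 60 mm behind it at its height.
- lever (a joint): Lever angle, rad: 0 at home (leaning back), growing as the bar is pulled to the dispenser's -x, 0.65 at the end stop (leaning 0.35 forward). Fully pulled: above 0.57; home: below 0.06. A spring drives it home: 2.4 N at the bar at the start, 7 N at the end. Let go, it snaps back; a return faster than 2.5 rad/s is a snap.
- organiser: Bystander: clear two-tier organiser, 110 x 240 x 130 mm, at the back. Origin under its centre.
- mug: Bystander: pink plastic mug, 80 mm wide, 92 mm high. Origin under its centre.
- comb: Bystander: wooden wide-toothed comb, 150 x 46 x 8 mm, lying flat. Origin near its centre.
- clipper: Bystander: steel nail clipper, 75 x 13 x 15 mm, lying flat. Origin under its centre.
- pump_bottle: Bystander: small glass bottle with a push dispenser head, 38 mm wide, 108 mm high. Origin under its centre.
- rinse_bottle: Bystander: round bottle with a plain cap, 64 mm wide, 170 mm high, at the back. Origin under its centre.
- soap_dish: Bystander: soap dish with a bar of soap, 80 x 120 x 34 mm, at the back. Origin under its centre.
Mind the look-alikes: they are no part of the job. Leave any red or yellow look-alike of the bottle alone. There is more than one size of the cap; the one meant has the size given above.

How it is judged:
By the outcome, as a careful person would: the job done as asked, in the order asked, and still so for the second after the job is handed in, while the arm keeps its last pose, push and grip.
It also fails if it takes over 54 s, if anything falls off the work surface, if the arm or the gripper's body presses on something with over 40 N, if the wrist force passes 120 N, or if a joint passes its speed limit or range.

## Working session

There is one attempt and no reset: what is moved stays moved. The work goes in short steps, each a Python script; the robot and the scene stay as the last script left them, time stands still between calls to the robot, and variables do not carry over. Pictures are saved under pics/ and viewed, at most 10 in all, crops included, and the job is handed in when it is done.

```bash
mkdir -p pics; ls
cat > h.py <<'E'
from cell import *
import numpy as np, cv2
from scipy.spatial.transform import Rotation as R
def ray(f,px,T=None):
    d=np.array([(px[0]-f['cx'])/f['fx'],(px[1]-f['cy'])/f['fy']])
    u=d.copy()
    for _ in range(20): u=d/(1+f['k1']*(u@u))
    T=f['cam_to_world'] if T is None else T
    return T[:3,3],T[:3,:3]@np.array([u[0],u[1],1.])
def at_z(f,px,z,T=None):
    o,d=ray(f,px,T); return o+d*(z-o[2])/d[2]
def proj(f,p,T=None):
    T=f['cam_to_world'] if T is None else T
    c=T[:3,:3].T@(np.array(p)-T[:3,3]); u=c[:2]/c[2]; u=u*(1+f['k1']*(u@u))
    return [f['fx']*u[0]+f['cx'],f['fy']*u[1]+f['cy']]
def tri(rays):
    A=0;b=0
    for o,d in rays:
        d=d/np.linalg.norm(d);P=np.eye(3)-np.outer(d,d);A=A+P;b=b+P@o
    return np.linalg.solve(A,b)
def wristT(f,s): 
    T=np.eye(4);T[:3,:3]=R.from_rotvec(s['eef_rot']).as_matrix();T[:3,3]=s['position'];return T@f['T_tool_cam']
def down(yaw): # tool z down; tool y axis at angle yaw+90deg
    return (R.from_euler('z',yaw)*R.from_euler('x',np.pi)).as_rotvec()
def save(n,img): cv2.imwrite('pics/'+n,cv2.cvtColor(img,cv2.COLOR_RGB2BGR))
E
python3 - <<'E'
from h import *
s=get_state();print(s['position'],s['eef_rot'],s['clock'])
for c in ('scene','top'):
    f=grab_frame(c);save(c+'.png',f['img']);print(c,f['cam_to_world'][:3,3])
    for n in ('cap_top','neck','bottle','lever_pivot','lever_bar','dispenser'):
        print(n,[(np.round(d['centre']).tolist(),round(d['score'],2)) for d in tip_of(c,n)][:5])
E
```

```text
pics
[ 0.18061211 -0.51889306  0.23051022] [-3.09599102e+00 -5.23166557e-01  1.04710986e-04] 0.0
scene [ 1.45876734 -0.283031    0.83809605]
cap_top [([258.0, 245.0], 0.95), ([312.0, 280.0], 0.64)]
neck [([242.0, 214.0], 0.9), ([260.0, 253.0], 0.78), ([190.0, 242.0], 0.78)]
bottle [([122.0, 305.0], 0.73), ([248.0, 260.0], 0.67), ([266.0, 296.0], 0.62)]
lever_pivot [([403.0, 230.0], 0.76)]
lever_bar [([410.0, 194.0], 0.93)]
dispenser [([397.0, 265.0], 0.89)]
top [0.31622876 0.01294959 1.46919059]
cap_top [([389.0, 252.0], 0.69), ([262.0, 259.0], 0.57), ([342.0, 256.0], 0.44)]
neck [([440.0, 290.0], 0.94), ([385.0, 254.0], 0.91), ([386.0, 314.0], 0.88)]
bottle [([381.0, 314.0], 0.97), ([430.0, 295.0], 0.8), ([380.0, 263.0], 0.58)]
lever_pivot []
lever_bar [([251.0, 230.0], 0.81)]
dispenser [([261.0, 261.0], 0.78), ([384.0, 253.0], 0.73), ([256.0, 254.0], 0.71)]
```

View pics/scene.png

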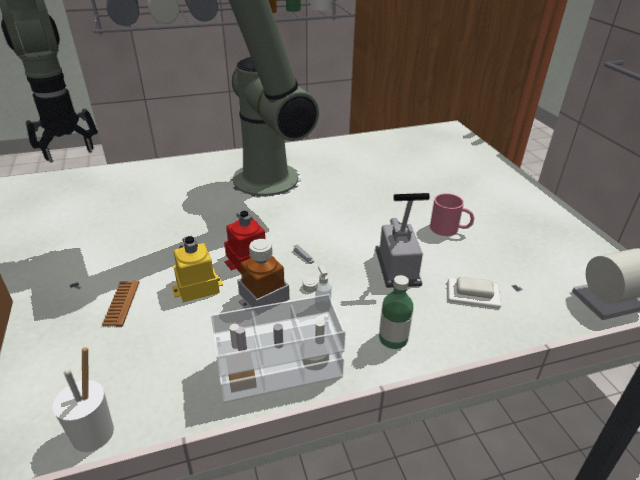

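View pics/top.png

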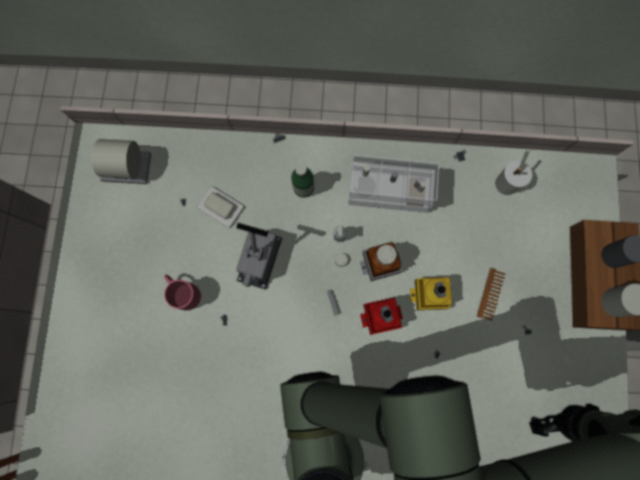

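The scene shows the amber bottle with a white cap at scene (260,249), top (387,254). Possible confusions: the small loose cap at scene (311,284), top (342,259); the red bottle at top (382,315) and the yellow bottle at top (434,293), neither capped; and the pump bottle. I choose the cap on the amber bottle. The lever bar is at scene (410,196), top (251,230).

Run:
```python
from h import *
fs=grab_frame('scene');ft=grab_frame('top')
import math
ct=tri([ray(fs,(259,245)),ray(ft,(388,253))]);lb=tri([ray(fs,(410,195)),ray(ft,(251,230))])
print('cap',ct,at_z(fs,(259,245),.154),at_z(ft,(388,253),.154))
print('bar',lb,at_z(fs,(410,195),.234),at_z(ft,(251,230),.234))
for c,f in(('scene',fs),('top',ft)):
  for n,z in (('lever_bar',.234),('cap',.154)):
    for d in silhouettes(c,n)[:2]:
        m=d['mask'].astype(np.uint8);r=cv2.minAreaRect(cv2.findNonZero(m));b=cv2.boxPoints(r)
        print(c,n,round(d['score'],2),np.round(d['centre']),m.sum(),np.round(b).tolist())
a=at_z(ft,(237,225),.234);b=at_z(ft,(266,235),.234);print(a,b)
for p in ([.45,.15,.40],[ct[0]-.08,ct[1],.36]):
  print(ik(p,down(0)))
f=grab_frame('wrist');print(f['T_tool_cam'],f['fx'])
crop=cv2.resize(ft['img'][210:340,210:470],(780,390),interpolation=2)
```

```text
cap [ 0.55543351 -0.13059498  0.15628862] [ 0.55248536 -0.12981885  0.154     ] [ 0.55579451 -0.13111541  0.154     ]
bar [0.57592442 0.2183424  0.23797145] [0.57004026 0.21956434 0.234     ] [0.57753533 0.2208053  0.234     ]
scene lever_bar 0.8 [406. 199.] 483 [[393.0, 194.0], [429.0, 192.0], [432.0, 233.0], [396.0, 236.0]]
scene lever_bar 0.64 [262. 284.] 2127 [[235.0, 260.0], [285.0, 255.0], [290.0, 304.0], [240.0, 309.0]]
scene cap 0.74 [255. 253.] 440 [[249.0, 239.0], [271.0, 239.0], [271.0, 260.0], [249.0, 260.0]]
scene cap 0.52 [310. 283.] 122 [[304.0, 277.0], [314.0, 277.0], [314.0, 290.0], [304.0, 290.0]]
top lever_bar 0.55 [252. 234.] 333 [[227.0, 245.0], [239.0, 219.0], [267.0, 231.0], [256.0, 257.0]]
top lever_bar 0.42 [257. 256.] 2026 [[220.0, 278.0], [238.0, 221.0], [282.0, 235.0], [265.0, 291.0]]
top cap 0.71 [386. 253.] 333 [[376.0, 245.0], [395.0, 245.0], [395.0, 265.0], [376.0, 265.0]]
top cap 0.57 [344. 259.] 138 [[334.0, 253.0], [347.0, 253.0], [347.0, 265.0], [334.0, 265.0]]
[0.58804616 0.25700486 0.234     ] [0.56723443 0.18231035 0.234     ]
[ 0.16595869  0.12569582 -0.02592725  1.41917326  0.         -2.97563397]
[-0.41791124  0.16467391 -0.0787865   1.32733592  0.          2.72368141]
[[ 6.61214999e-04 -9.62708043e-01 -2.70541656e-01  6.82293087e-02]
 [ 9.99999780e-01  6.20242010e-04  2.36942745e-04 -3.07419499e-04]
 [-6.03053862e-05 -2.70541753e-01  9.62708241e-01 -1.43209553e-01]
 [ 0.00000000e+00  0.00000000e+00  0.00000000e+00  1.00000000e+00]] 367.16934267601727
```

Run:
```python
from h import *
import pickle
th=-0.27;out=[]
for n,p,yaw in (('cap_top',[.555,-.131,.37],np.pi-.23),('lever_bar',[.572,.219,.40],th+np.pi)):
    o=down(yaw);q=ik(p,o)
    print(n,q)
    movep(p,o);s=get_state();f=grab_frame('wrist');T=wristT(f,s);f['T']=T;out.append(f)
    z=.154 if n=='cap_top' else .234
    for d in tip_of('wrist',n): print(n,np.round(d['centre'],1),round(d['score'],2),at_z(f,d['centre'],z,T))
    print(get_state()['clock'])
pickle.dump(out,open('o.pkl','wb'))
save('w.png',cv2.resize(np.hstack([out[0]['img'],out[1]['img']]),(800,300),interpolation=cv2.INTER_AREA))
```

```text
cap_top [-0.36122061  0.31905837  0.1473617   1.39909965  0.         -0.13122061]
cap_top [319.9 204.7] 0.98 [ 0.55501389 -0.12658793  0.154     ]
cap_top [402.2 160.1] 0.89 [ 0.53087449 -0.04011084  0.154     ]
3.1583
lever_bar [0.24519383 0.41378474 0.35971662 1.51672821 0.         0.51519383]
lever_bar [316.4 224.6] 0.6 [0.57959906 0.21722551 0.234     ]
4.5833
```

View pics/w.png

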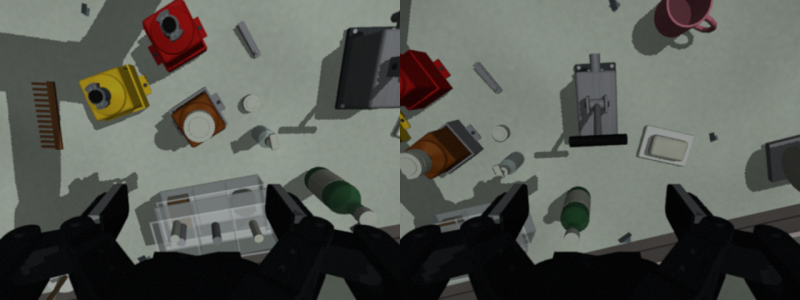

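Left: the chosen cap, on the amber bottle, is at about (199,127), and its diameter fits 50 mm. The small loose cap is at (250,103). Right: the black T-bar runs from (570,142) to (627,138), nearly level in the picture.

Run:
```python
from h import *
import pickle
a,b=pickle.load(open('o.pkl','rb'))
def big(mask,x0,y0):
    n,l,st,c=cv2.connectedComponentsWithStats(mask.astype(np.uint8));i=1+st[1:,4].argmax();m=(l==i)
    ys,xs=np.nonzero(m);return np.c_[xs+x0,ys+y0],st[i]
g=b['img'][195:250,255:380].max(2);P,st=big(g<45,255,195)
r=cv2.minAreaRect(P.astype(np.int32));print(r,st)
c,(w,h),an=r;bx=cv2.boxPoints(r)
d=np.sort(bx[:,0]);L=bx[bx[:,0].argsort()[:2]].mean(0);Rr=bx[bx[:,0].argsort()[2:]].mean(0)
pl=at_z(b,L,.234,b['T']);pr=at_z(b,Rr,.234,b['T']);v=pl-pr;print(pl,pr,np.linalg.norm(v),'yaw',np.arctan2(-v[0],v[1]),(pl+pr)/2)
im=a['img'][160:250,270:370].astype(int);P,st=big((im.min(2)>115)&(im.max(2)-im.min(2)<30),270,160)
(c,rad)=cv2.minEnclosingCircle(P.astype(np.int32));print('cap',c,rad,st,at_z(a,c,.154,a['T']))
```

```text
((315.580322265625, 213.68667602539062), (37.76673126220703, 92.51422119140625), 87.27368927001953) [  15    0   93   40 1596]
[0.56135121 0.18028338 0.234     ] [0.57884322 0.25780906 0.234     ] 0.07947453692449946 yaw 2.919679936148638 [0.57009722 0.21904622 0.234     ]
cap (319.5, 204.5) 66.56210327148438 [   0    0  100   90 4666] [ 0.55472752 -0.12692858  0.154     ]
```

Run:
```python
from h import *
th=-0.222;ex=np.array([np.cos(th),np.sin(th),0]);ey=np.array([-np.sin(th),np.cos(th),0])
B=np.array([.579,.2175,0]);o=down(th+np.pi)
P=lambda s,z:B+ey*.025+ex*s+[0,0,z]
grab(20)
movep(P(.052,.31),o)
print(move_l(P(.052,.222),.15,until_force=8))
hit=move_l(P(-.09,.222),.06,until_force=16)
s=get_state();d=s['position']-P(0,0)
print('hit',hit,'s',d@ex,'F',s['contact_force']@ex,s['contact_force'],s['clock'])
f=grab_frame('scene');save('pull.png',cv2.resize(f['img'][150:300,330:530],(800,600)))
```

```text
False
hit True s -0.06263442380619381 F 7.401167168601815 [ 7.292948   -1.30435938  1.18226859] 8.3333
```

View pics/pull.png

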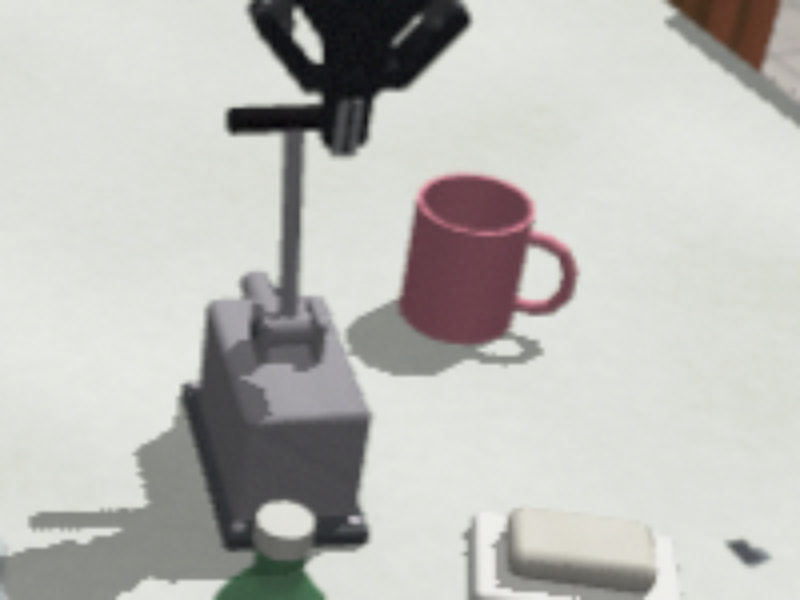

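The lever is at its stop: the bar leans forward and s = -62.6 mm against the predicted -64 mm. Next I ease it back, then look at the cap up close.

Run:
```python
from h import *
th=-0.222;ex=np.array([np.cos(th),np.sin(th),0]);ey=np.array([-np.sin(th),np.cos(th),0])
B=np.array([.579,.2175,0])
P=lambda s,z:B+ey*.025+ex*s+[0,0,z]
move_l(P(.022,.222),.03); print(get_state()['contact_force']@ex,get_state()['clock'])
move_l(P(.048,.222),.06); print(get_state()['contact_force']@ex)
move_l(P(.048,.31),.2); let_go()
o=down(np.pi-.9)
movep([.555,-.127,.27],o);s=get_state();f=grab_frame('wrist');T=wristT(f,s)
for d in tip_of('wrist','cap_top'): print(np.round(d['centre'],1),round(d['score'],2),at_z(f,d['centre'],.154,T))
fs=grab_frame('scene');print([(np.round(d['centre']),round(d['score'],2)) for d in tip_of('scene','lever_bar')])
print(s['clock'],s['q'],s['finger_gap'])
save('cap.png',np.hstack([cv2.resize(f['img'],(400,300)),cv2.resize(fs['img'][150:300,330:530],(400,300))]))
```

```text
-0.1899135720567479 11.3417
-0.49470638063468064
[310.8 232.8] 0.93 [ 0.55397192 -0.12914346  0.154     ]
[380.  107.6] 0.85 [ 0.53638511 -0.03262633  0.154     ]
[(array([411., 194.]), 0.69)]
14.675 [-3.53222686e-01  3.40969433e-01 -7.07749827e-02  1.15848764e+00
  4.31770398e-04  5.45406217e-01] 0.9993732172155966
```

View pics/cap.png

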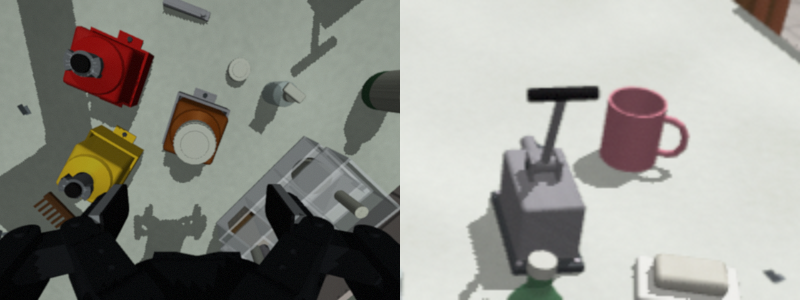

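The lever is home again (bar at scene (411,194), as at the start). In the wrist view the cap is at half-scale (195,142), and the open fingers have room on both sides.

Run:
```python
from h import *
o=down(np.pi-.9);C=np.array([.5543,-.1283,0])
print(move_l(C+[0,0,.121],.12,until_force=10))
grab(60)
s=get_state();print(s['position'],s['contact_force'],s['wrist_torque'],s['finger_gap'],s['grasp_force'],s['clock'])
f=grab_frame('scene');save('g.png',cv2.resize(f['img'][180:330,160:360],(800,600)))
```

```text
False
[ 0.55436948 -0.12858542  0.12158674] [-0.95999011 -1.23121284  4.66028597] [-0.18026581  0.41059984 -0.04466796] 0.5709589951044032 61.137848873622715 16.6917
```

View pics/g.png

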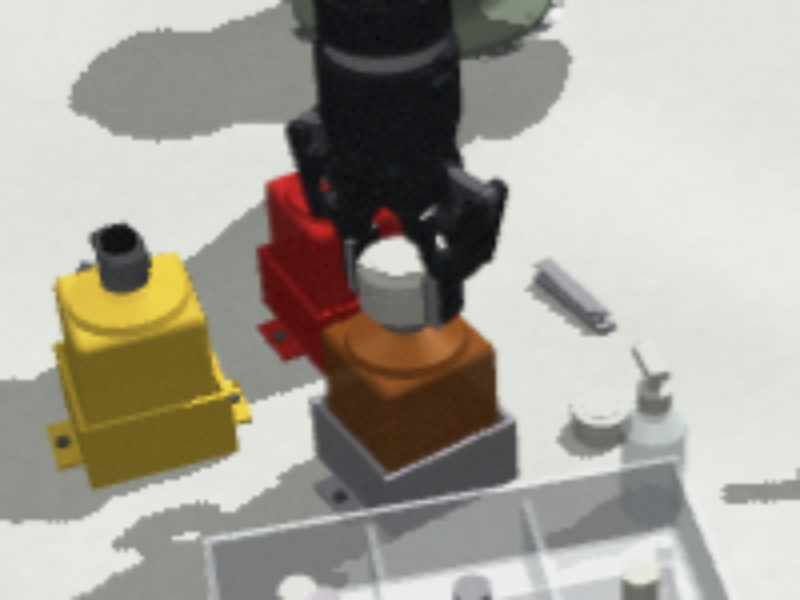

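Run:
```python
from h import *
p=np.array([.5543,-.1285,.121]);grab(80)
def rep(t): s=get_state();print(t,np.round(s['position'],4),np.round(s['contact_force'],1),np.round(s['wrist_torque'],2),round(s['finger_gap'],3),round(s['q'][5],3),s['clock'])
print(move_l(p-[0,0,.005],.02,until_force=35));rep('press')
q=np.array(get_state()['q'])
for i in range(3):
    q[5]-=.46; set_joints(q);rep('turn')
```

```text
False
press [ 0.5544 -0.1286  0.1167] [-3.3 -0.2  8.6] [-0.06  0.63 -0.03] 0.568 0.542 17.3583
turn [ 0.5556 -0.1286  0.1179] [-0.7  2.3  8.2] [0.05 0.25 0.05] 0.569 0.082 17.875
turn [ 0.5556 -0.1285  0.1178] [-1.1  1.3  7.9] [0.08 0.19 0.06] 0.567 -0.378 18.3917
turn [ 0.5555 -0.1285  0.1178] [-1.1  0.6  8.1] [ 0.14  0.25 -0.  ] 0.563 -0.838 18.9083
```

Run:
```python
from h import *
s=get_state();p=s['position'].copy() if hasattr(s['position'],'copy') else np.array(s['position'])
o=down(np.pi-.9+1.38)
print(move_l([.5545,-.1285,.140],.04,until_force=18))
s=get_state();print(s['position'],s['contact_force'],s['finger_gap'],s['clock'])
f=grab_frame('scene');save('l.png',cv2.resize(f['img'][180:330,160:360],(800,600)))
```

```text
False
[ 0.55425889 -0.12839717  0.13970902] [-0.79501852  0.16757685 -1.25313772] 0.5669292292902876 19.6417
```

View pics/l.png

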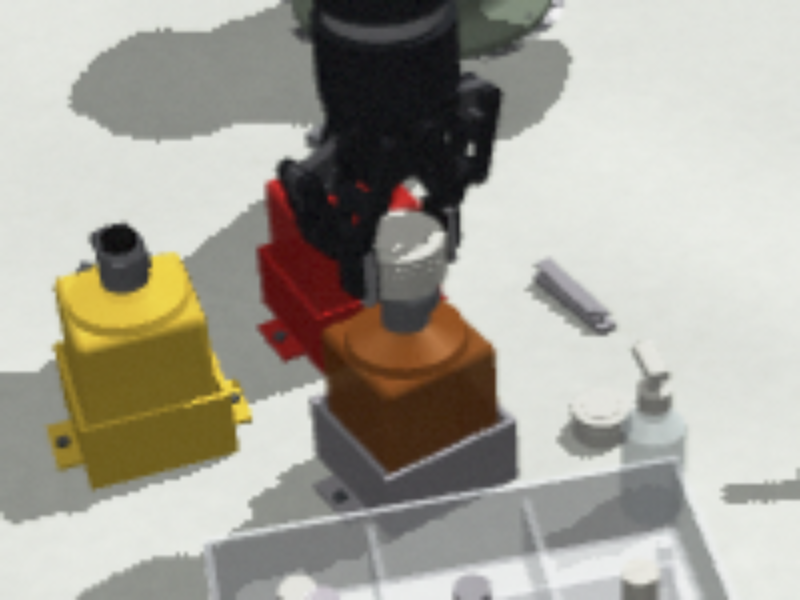

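The cap came free without force and the neck shows beneath it. Now I lift it to the final height.

Run:
```python
from h import *
move_l([.5545,-.1285,.1805],.06);sleep(.7)
s=get_state();print(s['position'],s['eef_rot'],s['contact_force'],s['finger_gap'],s['grasp_force'],s['clock'])
f=grab_frame('scene');save('e.png',f['img'])
```

```text
[ 0.5545109  -0.12852608  0.18050211] [-7.46651367e-01  3.05103714e+00 -7.63589808e-04] [ 0.28884404 -0.39352838 -0.27999748] 0.5676679216743088 82.4284947122419 21.2167
```

View pics/e.png

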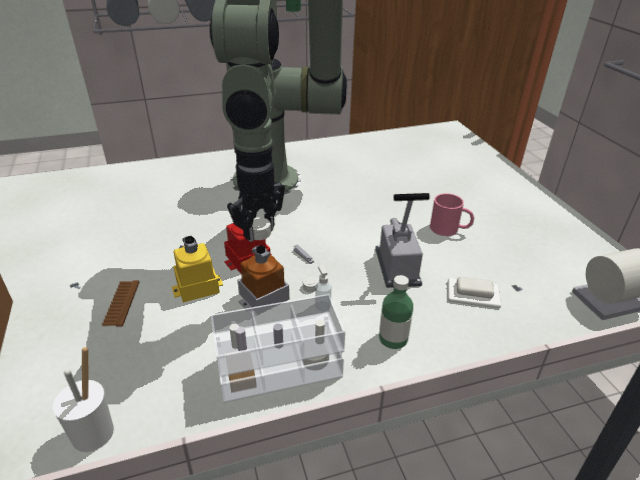

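The cap is held at (262,226) above the open neck at (261,254). The lever is home and everything else stands where it was.

```bash
python3 -c "
from cell import *
print(sign_off())"
```

```text
the job is handed in; nothing more can be done
None
```

I've handed the job in: the lever was pulled to its stop and eased back home, then the cap was pressed, turned 1.38 rad and lifted off, and the gripper holds it still about 5 cm above the open neck (about 21 s of the 54 s used).

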